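# Lay out the packing station on the shipping desk

### The arm

A 6-joint arm with a two-finger parallel gripper is mounted at the origin on the work surface. World frame = base frame: x ahead of the robot, y to its left, z up, the work surface at z = 0. Lengths are in m, angles in rad, forces in N, time in s.
With the tool pointing down it reaches from about 0.225 to 0.725 m from the base axis. Payload 3.1 kg.
Tool frame: the origin (TCP) lies at the very end of the fingers, on their centre line; the grasp point (between the pads) lies 19 mm behind it; z points along the fingers, y is the direction in which the jaws open and shut (so a half turn about z gives the same grasp; the last joint's range is limited). The gripper opens to 85 mm and grips with 20 to 120 N. Pads are 22 mm wide; open, the fingers measure 114 mm over their backs; the gripper's body (76 mm by 85 mm) begins 54 mm behind the grasp point. The pads swing forward as they close: fully open they stand 13 mm farther back than shut.
Start: joints at [-1.255, 0.048, 0.099, 1.622, 0, 1.443], TCP at [0.225, -0.474, 0.231] pointing down, gripper open.
Joint ranges: [-2.91, 2.91], [-0.99, 1.94], [-1.21, 1.42], [-2.12, 2.29], [-1.49, 1.47], [-3.14, 3.14]. Speed limits (rad/s): [2.79, 2.79, 3.14, 3.14, 3.14, 3.14].

### API

Orientations are given as a unit quaternion [w, x, y, z].
In Python, from workcell import readout, imaging, r gives the robot as it stands.
- The arm moves only by the shell command python3 -m inch 'ROWS' [FORCE]. ROWS is a JSON object of lists of equal length, an entry for each row: "rotation": the turn, a rotation vector about the world's x, y, z scaled (see below), a list of three; "delta_pos": the shift along the world's x, y, z scaled (see below), a list of three; "hand": the gripper command: -1 is shut, 1 is fully open, values between are in proportion. A call has 1 to 20 rows; each row is the pose to reach, as a shift and turn from the pose commanded when the call began, turning the shorter way round; what a row does not reach only later rows make up. The controller multiplies each number of a shift by 0.1 m and each number of a turn by 360 degrees. A row lasts 1/10 s, in which the tool goes at most 50 mm and 8.59 degrees, less where a joint would pass 70% of its speed; a pose out of reach is approached as far as the arm can. A call with a number of a shift or a turn outside -1 to 1 is refused whole. A call with a gripper value outside its range is refused whole. The fingers move at their own pace and stop on an object; FORCE is the grip in N (left out, the last holds). Time passes only in rows, so rows that repeat a pose let the fingers close. It gives the time, the measured TCP pose, the force and the opening at its end, in the units of the state.
- readout.read_state(): the state, without advancing time (a new reading comes with each control period).
- imaging.read_camera(name): name is "side" or "top" or "wrist"; returns the picture (420x560x3 uint8, red, green, blue); there is no depth.
- imaging.get_calibration(name): a dict with "vertical_fov" (degrees; the focal length in pixels is half the picture's height over the tangent of half this angle, whatever the lens; pixels are square), "cx", "cy" (the principal point, pixels), "T" (4x4, takes a point from camera to world coordinates). Camera axes: x right, y up, looking along -z (the intrinsics and any distortion apply to the point x, -y, -z); pixel columns grow to the right and rows downward; lengths in m; the calibration is good to about 2 mm. A picture is of the moment at which its call begins: read the wrist's pose just before it. get_calibration takes no time and is no camera call; for the wrist camera it gives the pose at the moment of the call.
- r.sign_off(): hands the job in, once; it reports no verdict.
The state is a dict: "time": time; "joint_positions": joint angles; "joint_velocities": joint speeds; "joint_torque": joint torques, N m; "tool_pos": TCP position; "orientation": TCP orientation; "contact_force": force on the tool from outside, world axes, zero at the start; "wrist_torque": the same for the moment, N m; "width": finger opening in m.
Only numpy, scipy, OpenCV 4.12 (cv2) and the standard library are available. Lean on these libraries where they do the work, as an engineer would, in place of code of your own. Each camera call takes 0.05 s, during which the arm holds its last target. There are 200 camera calls.

### The job

Set out the packing station on the green mat, whose yellow edge is its front: stand the brown carton midway between the black charging cradle and the blue label tray, its long sides parallel to the yellow edge, and put the white ribbon box centred on top of it. Stand the stamp upright straight behind the carton and lay the red tape roll flat straight in front of the cradle, each with a gap of about 25 mm to its neighbour. Leave the mouse, the bottle and the calculator where they are, and let everything stand still and released.

Things in the scene. Friction and masses are not known exactly. Their poses are not given: they have to be found in the camera images.
- carton_center (a point): Plain brown cardboard carton with a paler tape stripe, loose, about 0.16 kg: 56 mm (its x) by 84 mm (its y, the long sides) by 45 mm high (its z). This point is its centre, half-way up (22.5 mm above its underside).
- ribbon_center (a point): Small white box of printer ribbon with a blue band round its middle, over the top and the two long sides, loose, about 0.09 kg: 44 mm (its x) by 60 mm (its y) by 36 mm high. This point is its centre, half-way up (18 mm above its underside).
- tape_center (a point): Red roll of tape lying flat, loose, about 0.10 kg: outer diameter 56 mm, hole 38 mm, 40 mm high. This point is its centre on the axis, half-way up (20 mm).
- stamp_center (a point): Hand stamp standing upright, loose, about 0.09 kg: black foot 46 mm (its x) by 30 mm (its y) by 30 mm high, and on it an orange handle 36 mm (x) by 24 mm (y) reaching from 30 to 76 mm above the underside. This point is its centre, half-way up (38 mm above the underside).
- mat: Green packing mat lying on the desk, fixed: 280 mm (its x) by 330 mm (its y), 3 mm thick. Origin at the centre of its underside, on the desk; its top is 3 mm above. A yellow stripe 16 mm wide runs along its front edge, at the -x end, nearest the robot; 'behind' is its +x direction, away from the yellow edge. The cradle and the tray stand on its middle line, 120 mm either side of its centre along y; either may be on either side.
- cradle: Black charging cradle, empty, with a small green light at its front, fixed on the mat: 70 mm (x) by 70 mm (y), 35 mm high. Origin at the centre of its underside; axes parallel to those of the mat, so its front is its -x side.
- tray: Blue open tray with white labels in it, fixed on the mat: 70 mm by 70 mm, 25 mm high. Origin at the centre of its underside; axes parallel to those of the mat.
- mouse: Black computer mouse, bystander: 104 mm (x) by 58 mm (y), 34 mm high. Origin at the centre of its underside.
- bottle: Clear water bottle with a white cap, bystander: 64 mm in diameter, 190 mm high. Origin at the centre of its underside.
- calculator: Grey calculator with white keys, bystander, lying flat: 130 mm (x) by 80 mm (y), 18 mm high. Origin at the centre of its underside.
There are look-alikes about, which are no part of the job. Leave any purple look-alike of the part that bears ribbon_center alone.

How it is judged:
At the end, for the whole second after the job is handed in: Carton on the mat within 15 mm of midway, square within 0.2 rad; ribbon box on it within 12 mm; stamp 50-100 mm behind the carton centre to centre, within 20 mm sideways; tape on the mat 68-113 mm in front of the cradle's centre, within 15 mm sideways; all upright within 0.1 rad, at rest (x of carton_center in the frame of mat between -0.015 and 0.015 m and y of carton_center in the frame of mat between -0.015 and 0.015 m and angle between the x axis of carton_center and the x axis of mat, either way round below 0.2 rad and height (world z) of carton_center between 0.02 and 0.031 m and horizontal distance between ribbon_center and carton_center below 0.012 m and z of ribbon_center in the frame of carton_center between 0.036 and 0.046 m and (x of stamp_center in the frame of carton_center between 0.05 and 0.1 m or x of stamp_center in the frame of carton_center between -0.1 and -0.05 m) and y of stamp_center in the frame of carton_center between -0.02 and 0.02 m and x of stamp_center in the frame of mat above 0.03 m and height (world z) of stamp_center between 0.036 and 0.047 m and x of tape_center in the frame of cradle between -0.113 and -0.068 m and y of tape_center in the frame of cradle between -0.015 and 0.015 m and height (world z) of tape_center between 0.018 and 0.028 m and angle between each of carton_center, ribbon_center, tape_center, stamp_center's own z axis and vertical below 0.1 rad and linear speed of each of carton, ribbon, tape, stamp below 0.01 m/s and angular speed of each of carton, ribbon, tape, stamp below 0.1 rad/s); the robot touches nothing.
It fails at once if the mouse is moved by more than 20 mm (distance of mouse from where it was at the start of the episode above 0.02 m).
It fails at once if the bottle is moved by more than 20 mm (distance of bottle from where it was at the start of the episode above 0.02 m).
It fails at once if the calculator is moved by more than 20 mm (distance of calculator from where it was at the start of the episode above 0.02 m).
It also fails if it takes over 115 s, if anything falls off the work surface, if the arm or the gripper's body presses on something with over 40 N, if the wrist force passes 120 N, or if a joint passes its speed limit or range.

## Working session

There is one attempt and no reset: what is moved stays moved. The work goes in short steps, Python scripts to look and compute and a shell command to move; the robot and the scene stay as the last step left them, time stands still between calls to the robot, and variables do not carry over. Pictures are saved under pics/ and viewed, about 12 in all and at most 16, crops included, and the job is handed in when it is done.

```bash
ls; mkdir -p pics; cat > h.py <<'E'
import numpy as np,cv2
from workcell import readout, imaging, r
def snap(name,fn=None):
    c=imaging.get_calibration(name); im=np.array(imaging.read_camera(name))
    if fn: cv2.imwrite('pics/'+fn,im[:,:,::-1])
    return im,c
E
python3 - <<'E'
from h import *
for n in("top","side","wrist"):
    im,c=snap(n,n+'1.png'); print(n,{k:(np.round(v,4).tolist() if k=='T' else v) for k,v in c.items()})
s=readout.read_state();print(s)
E
```

```text
pics
top {'vertical_fov': 57.37394795015808, 'cx': 282.53690917496294, 'cy': 206.840103751604, 'T': [[0.0147, 0.9973, -0.072, 0.486], [-0.9994, 0.0123, -0.0338, -0.0047], [-0.0329, 0.0725, 0.9968, 1.1343], [0.0, 0.0, 0.0, 1.0]]}
side {'vertical_fov': 53.087510812472544, 'cx': 267.2084990023704, 'cy': 208.73391960517964, 'T': [[0.9873, 0.0964, -0.1266, 0.3723], [-0.159, 0.5695, -0.8064, -1.1994], [-0.0056, 0.8163, 0.5776, 0.9422], [0.0, 0.0, 0.0, 1.0]]}
wrist {'vertical_fov': 58.29228653323155, 'cx': 279.0662253882488, 'cy': 209.3643397504949, 'T': [[0.4294, 0.8699, 0.2429, 0.287], [-0.9031, 0.4142, 0.1129, -0.4437], [-0.0024, -0.2679, 0.9634, 0.3711], [0.0, 0.0, 0.0, 1.0]]}
{'time': 0.15, 'joint_positions': array([-1.25477712e+00,  4.85731601e-02,  9.79215423e-02,  1.62201976e+00,
        2.97296248e-06,  1.44302565e+00]), 'joint_velocities': array([ 1.96038675e-03, -7.77257362e-04,  4.42516769e-03,  3.85906151e-04,
       -4.77305069e-04, -2.76085402e-05]), 'joint_torque': array([ 1.58791587e-03, -3.39259636e+01,  3.20423985e+01,  1.53659529e-02,
       -9.27509564e-05,  2.59831026e-06]), 'tool_pos': array([ 0.2252647 , -0.47366671,  0.23037182]), 'orientation': array([-9.33516529e-04,  9.75481737e-01,  2.20078400e-01, -8.66338735e-05]), 'contact_force': array([-0.26575443,  0.33091341, -0.45096298]), 'wrist_torque': array([0.00431075, 0.00403855, 0.02607878]), 'width': 0.08545271332585205}
```

View pics/top1.png

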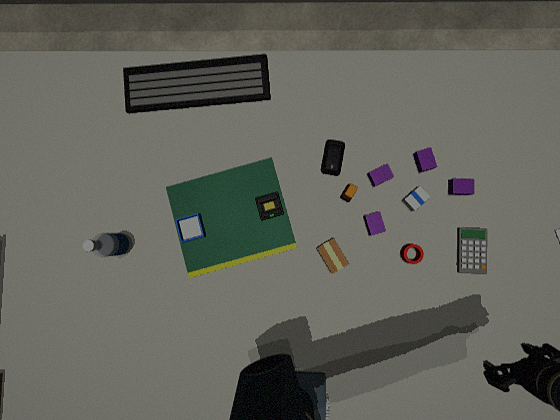

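View pics/side1.png

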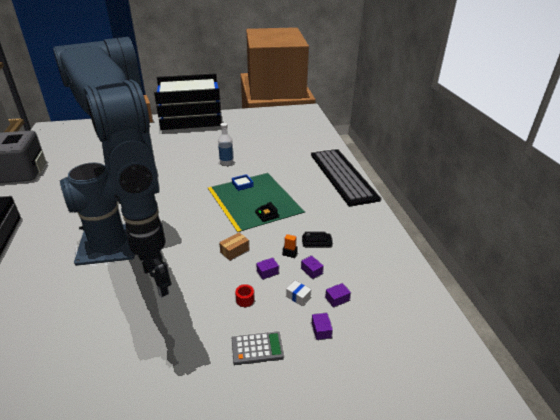

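The top view shows the tray at (190,227), the cradle at (268,206) and the yellow edge along the bottom of the mat. It also shows the carton (333,255), stamp (349,192), tape (413,253), mouse (333,157), bottle (115,243) and calculator (473,250). There are five ribbon-box-like candidates: purple at (380,175), (425,160), (461,187) and (374,223), and white with a blue band at (417,198). Only the white one fits the description. I'll measure coarsely and crop the top view for confirmation.

```bash
cat >> h.py <<'E'
def ray(c,px,z):
    "pixels (N,2) -> world points on plane z"
    f=210/np.tan(np.radians(c['vertical_fov']/2)); px=np.atleast_2d(np.asarray(px,float))
    d=np.c_[(px[:,0]-c['cx'])/f,-(px[:,1]-c['cy'])/f,-np.ones(len(px))]
    T=np.asarray(c['T']); w=d@T[:3,:3].T; o=T[:3,3]
    return o+w*((z-o[2])/w[:,2])[:,None]
def hsv(im): return cv2.cvtColor(im,cv2.COLOR_RGB2HSV)
def blobs(m,amin=20):
    cs,_=cv2.findContours(m.astype(np.uint8),cv2.RETR_EXTERNAL,cv2.CHAIN_APPROX_NONE)
    return sorted([q for q in cs if cv2.contourArea(q)>amin],key=cv2.contourArea,reverse=True)
def rect(pts):
    "min-area rect of world points in mm: centre, size, angle deg"
    return cv2.minAreaRect((np.asarray(pts)[:,:2]*1000).astype(np.float32))
E
python3 - <<'E'
from h import *
im=cv2.imread('pics/top1.png')[:,:,::-1].copy(); c=imaging.get_calibration('top'); H=hsv(im); h,s,v=[H[:,:,i].astype(int) for i in range(3)]
def show(n,m,z,a=20,k=3):
    for q in blobs(m,a)[:k]:
        R=rect(ray(c,q[:,0],z)); print(n,np.round(q[:,0].mean(0)),np.round(R[0],0),np.round(R[1],0),round(R[2],1))
show('mat',((h>20)&(h<95)&(s>110)),.003,500,1)
show('yellow',((h>22)&(h<34)&(s>150)),.003,50,1)
show('orange/brown',((h>3)&(h<22)&(s>120)&(v>60)),.03)
show('red',((h<4)|(h>176))&(s>150)&(v>60),.04)
show('blue',(h>105)&(h<125)&(s>130)&(v>60),.03)
show('purple',(h>130)&(h<160)&(s>100),.036,20,5)
print(H[198,417],H[203,411],H[255,333],H[192,349])
crop=im[130:290,310:500]; cv2.imwrite('pics/crop1.png',cv2.resize(crop,None,fx=4,fy=3.75,interpolation=cv2.INTER_CUBIC)[:,:,::-1])
E
```

```text
mat [227. 219.] [535. 188.] [278. 330.] 16.3
yellow [242. 260.] [410. 151.] [ 16. 328.] 16.4
orange/brown [327. 259.] [420. -95.] [83. 19.] 31.6
orange/brown [338. 252.] [ 439. -127.] [83. 19.] 31.4
orange/brown [351. 190.] [ 615. -163.] [25. 36.] 56.9
red [413. 253.] [ 438. -335.] [50. 53.] 89.5
blue [189. 227.] [502. 302.] [71. 70.] 16.1
blue [417. 197.] [ 597. -352.] [44. 12.] 40.7
purple [424. 160.] [ 706. -372.] [59. 56.] 17.5
purple [460. 186.] [ 630. -472.] [70. 46.] 88.8
purple [374. 223.] [ 522. -228.] [59. 49.] 16.6
purple [380. 175.] [ 661. -245.] [44. 64.] 26.3
[109 198 125] [ 70   6 138] [ 33  85 138] [ 19 191 132]
```

View pics/crop1.png

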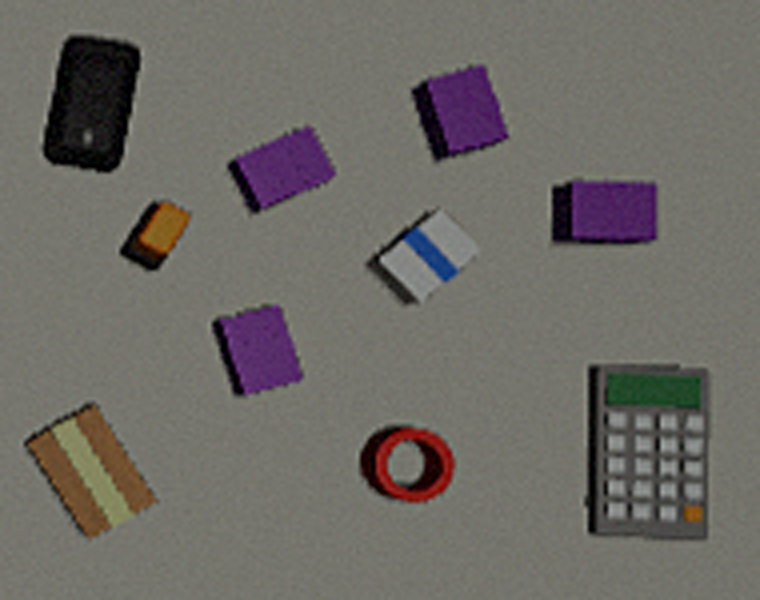

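The crop confirms one white box with a blue band at top-view (417,198). All four other boxes are purple, so they stay where they are. The mat centre is about (535,188) mm, yaw 16.4°, and its stripe and tray agree with the stated layout. Now I'll hover over the carton at (430,-110).

```bash

python3 -m inch '{"delta_pos":[[0.5,0.9,0],[0.5,0.9,0],[0.5,0.9,0]],"rotation":[[0,0,0.017],[0,0,0.017],[0,0,0.017]],"hand":[1,1,1]}' 30
python3 -m inch '{"delta_pos":[[0.5,0.9,0],[0.5,0.9,0],[0.5,0.9,0]],"rotation":[[0,0,0],[0,0,0],[0,0,0]],"hand":[1,1,1]}' >/dev/null
python3 -m inch '{"delta_pos":[[0.5,0.9,0],[0.5,0.9,0],[0.5,0.9,0]],"rotation":[[0,0,0],[0,0,0],[0,0,0]],"hand":[1,1,1]}' >/dev/null
python3 -m inch '{"delta_pos":[[0.55,0.94,0],[0.55,0.94,0],[0.55,0.94,0],[0.55,0.94,0],[0.55,0.94,0]],"rotation":[[0,0,0],[0,0,0],[0,0,0],[0,0,0],[0,0,0]],"hand":[1,1,1,1,1]}' 
cat >> h.py <<'E'
def tool():
    s=readout.read_state(); w,x,y,z=s['orientation']
    yx,yy=2*(x*y-w*z),1-2*(x*x+z*z)
    print('t',round(s['time'],2),'tcp mm',np.round(s['tool_pos']*1000,1),'tool y deg',round(np.degrees(np.arctan2(yy,yx)),1),'width',round(s['width'],4))
    return s
E
python3 - <<'E'
from h import *
tool(); im,c=snap('wrist','w1.png'); H=hsv(im); h,s,v=[H[:,:,i].astype(int) for i in range(3)]
m=(h>3)&(h<45)&(s>60)&(v>70)
for q in blobs(m,300)[:4]: R=rect(ray(c,q[:,0],.045)); print(q[:,0].mean(0),np.round(R[0],1),np.round(R[1]),round(R[2],1))
E
```

```text
time: 0.45
tool_pos: [0.2771, -0.3798, 0.2312]
orientation: [-0.001, 0.962, 0.274, 0.001]
contact_force: [-0.3, -0.5, 0.3]
width: 0.0852
time: 1.55
tool_pos: [0.43, -0.1116, 0.2311]
orientation: [0.0, 0.962, 0.271, -0.001]
contact_force: [-0.4, 0.1, -0.3]
width: 0.0853
t 1.55 tcp mm [ 430.  -111.6  231.1] tool y deg -58.5 width 0.0853
[278.48859935 180.31596091] [ 431.5 -109.3] [87. 55.] 31.5
[99.31494253 66.34712644] [437.7  63.4] [ 15. 164.] 16.3
[454.45086705  21.27745665] [ 615.1 -160. ] [26. 55.] 59.9
```

View pics/w1.png

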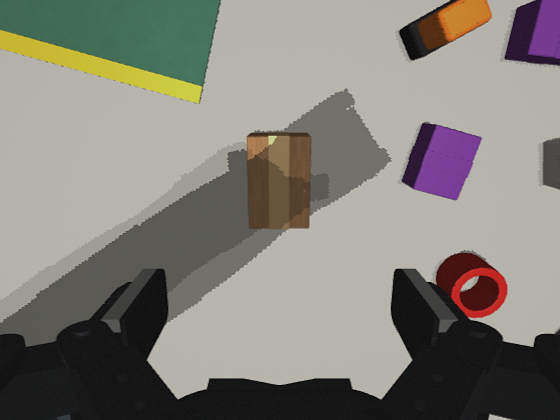

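Wrist view: the carton is at (278,180) and lies between the jaws. It measures (431,-110), 31.5°, which agrees with the top view. Descend, grip and lift.

```bash

python3 -m inch '{"delta_pos":[[0,0.01,-1],[0,0.01,-1],[0,0.01,-1]],"rotation":[[0,0,0],[0,0,0],[0,0,0]],"hand":[1,1,1]}' 30 >/dev/null
python3 -m inch '{"delta_pos":[[0,0,-0.5],[0,0,-0.9],[0,0,-1.19],[0,0,-1.19]],"rotation":[[0,0,0],[0,0,0],[0,0,0],[0,0,0]],"hand":[1,1,1,1]}' | head -1
python3 -m inch '{"delta_pos":[[0,0,-0.5],[0,0,-0.9],[0,0,-0.95],[0,0,-0.95],[0,0,-0.95]],"rotation":[[0,0,0],[0,0,0],[0,0,0],[0,0,0],[0,0,0]],"hand":[1,1,1,1,1]}' 
python3 -m inch '{"delta_pos":[[0,0,-0.22],[0,0,-0.22],[0,0,-0.22],[0,0,-0.22],[0,0,-0.22],[0,0,-0.22],[0,0,-0.22],[0,0,-0.22],[0,0,-0.22],[0,0,-0.22]],"rotation":[[0,0,0],[0,0,0],[0,0,0],[0,0,0],[0,0,0],[0,0,0],[0,0,0],[0,0,0],[0,0,0],[0,0,0]],"hand":[1,1,-1,-1,-1,-1,-1,-1,-1,-1]}' 30
python3 -c "from h import *;tool()"
```

```text
time: 2.4
tool_pos: [0.4333, -0.1109, 0.0402]
orientation: [0.002, 0.962, 0.271, 0.002]
contact_force: [0.1, 0.3, 0.1]
width: 0.0859
time: 3.4
tool_pos: [0.4321, -0.1099, 0.0164]
orientation: [0.001, 0.962, 0.272, 0.001]
contact_force: [-0.4, -0.8, 5.4]
width: 0.0551
t 3.4 tcp mm [ 432.1 -109.9   16.4] tool y deg -58.5 width 0.0551out of range: a shift must lie within [-1, 1]
```

Gripped, width 55 mm as expected. Now lift and carry to the mat centre with a +75° turn.

```bash

python3 -m inch '{"delta_pos":[[0,0,0.3],[0,0,0.6],[0,0,0.8],[0,0,0.8]],"rotation":[[0,0,0],[0,0,0],[0,0,0],[0,0,0]],"hand":[-1,-1,-1,-1]}' >/dev/null
python3 -m inch '{"delta_pos":[[0.1,0.25,0],[0.2,0.6,0],[0.34,0.99,0],[0.34,0.99,0]],"rotation":[[0,0,0.02],[0,0,0.043],[0,0,0.066],[0,0,0.07]],"hand":[-1,-1,-1,-1]}' >/dev/null
python3 -m inch '{"delta_pos":[[0.1,0.3,0],[0.2,0.6,0],[0.34,0.99,0],[0.34,0.99,0]],"rotation":[[0,0,0.02],[0,0,0.043],[0,0,0.066],[0,0,0.07]],"hand":[-1,-1,-1,-1]}' >/dev/null
python3 -m inch '{"delta_pos":[[0.1,0.3,0],[0.2,0.6,0],[0.35,0.99,0],[0.35,0.99,0],[0.35,0.99,0],[0.35,0.99,0]],"rotation":[[0,0,0.02],[0,0,0.043],[0,0,0.066],[0,0,0.068],[0,0,0.068],[0,0,0.068]],"hand":[-1,-1,-1,-1,-1,-1]}'
python3 - <<'E'
from h import *
tool(); im,c=snap('wrist','w2.png')
E
```

```text
time: 5.2
tool_pos: [0.5325, 0.1865, 0.0931]
orientation: [-0.001, 0.6, 0.8, -0.001]
contact_force: [-0.2, -0.4, -1.2]
width: 0.0552
t 5.2 tcp mm [532.5 186.5  93.1] tool y deg 16.3 width 0.0552
```

View pics/w2.png

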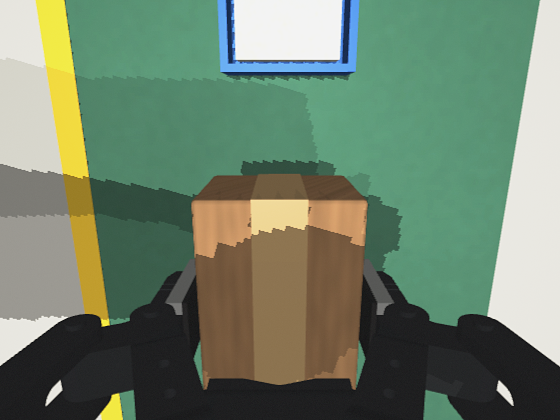

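The carton is square to the mat and held centrally. Tray front wall at (220–357, 72). Lower and release.

```bash

python3 -m inch '{"delta_pos":[[0.02,0.015,-0.3],[0.02,0.015,-0.55],[0.02,0.015,-0.65],[0.02,0.015,-0.7],[0.02,0.015,-0.73],[0.02,0.015,-0.73],[0.02,0.015,-0.73]],"rotation":[[0,0,0],[0,0,0],[0,0,0],[0,0,0],[0,0,0],[0,0,0],[0,0,0]],"hand":[-1,-1,-1,-1,-1,-1,-1]}'
python3 -m inch '{"delta_pos":[[0,0,0],[0,0,0],[0,0,0],[0,0,0],[0,0,0],[0,0,0],[0,0,0.3],[0,0,0.7],[0,0,1],[0,0,1]],"rotation":[[0,0,0],[0,0,0],[0,0,0],[0,0,0],[0,0,0],[0,0,0],[0,0,0],[0,0,0],[0,0,0],[0,0,0]],"hand":[0.6,0.6,0.6,0.6,0.8,1,1,1,1,1]}'
python3 -m inch '{"delta_pos":[[0,0,0.5],[0,0,1],[0,0,1],[0,0,1],[0,0,1]],"rotation":[[0,0,0],[0,0,0],[0,0,0],[0,0,0],[0,0,0]],"hand":[1,1,1,1,1]}'
python3 - <<'E'
from h import *
tool(); im,c=snap('wrist','w3.png'); H=hsv(im); h,s,v=[H[:,:,i].astype(int) for i in range(3)]
for n,m,z in (('carton',(h>3)&(h<24)&(s>60)&(v>50),.048),('yellow',(h>22)&(h<34)&(s>160),.003),('blue',(h>100)&(h<125)&(s>120)&(v>60),.028)):
  for q in blobs(m,300)[:3]: R=rect(ray(c,q[:,0],z)); print(n,q[:,0].mean(0),np.round(R[0],1),np.round(R[1]),round(R[2],1))
E
```

```text
time: 5.95
tool_pos: [0.5365, 0.1895, 0.0227]
orientation: [0.001, 0.599, 0.801, 0.001]
contact_force: [-0.0, 0.3, -2.8]
width: 0.0553
time: 6.95
tool_pos: [0.5392, 0.1902, 0.1276]
orientation: [0.004, 0.599, 0.801, 0.004]
contact_force: [1.1, 0.6, 0.2]
width: 0.0856
time: 7.45
tool_pos: [0.5349, 0.1892, 0.2198]
orientation: [-0.001, 0.599, 0.801, -0.001]
contact_force: [-0.4, -0.2, -0.3]
width: 0.0853
t 7.45 tcp mm [534.9 189.2 219.8] tool y deg 16.4 width 0.0853
carton [281.61904762 186.72380952] [537.2 189.9] [55. 87.] 16.5
carton [146.83690987 206.29184549] [431. 141.] [14. 91.] 16.4
carton [280.72340426 298.5       ] [565.8  90.2] [20. 28.] 16.5
yellow [140.57365685 133.85095321] [402.4 182.1] [ 16. 248.] 16.3
blue [281.29032258  42.60117302] [504.1 301. ] [70. 66.] 16.4
```

View pics/w3.png

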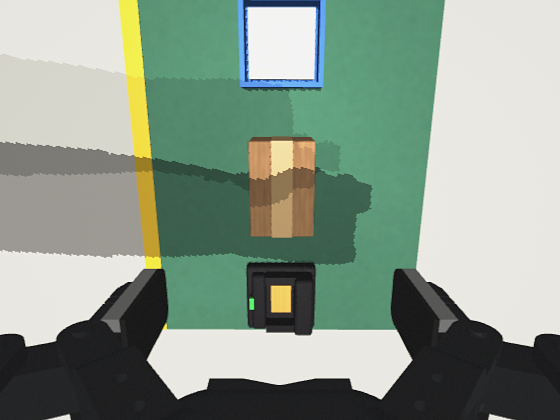

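The carton is at (537,189), 16.5°. It is 131.5 mm from the stripe's centreline (132 ideal) and about 118 mm from the tray centre, so it is right. Next, hover over the stamp, estimated at (610,-156) with its wide axis at −33°.

```bash

python3 -m inch '{"delta_pos":[[0.19,-0.86,0],[0.19,-0.86,0],[0.19,-0.86,0]],"rotation":[[0,0,-0.046],[0,0,-0.046],[0,0,-0.046]],"hand":[1,1,1]}' >/dev/null
python3 -m inch '{"delta_pos":[[0.19,-0.86,0],[0.19,-0.86,0],[0.19,-0.86,0]],"rotation":[[0,0,-0.046],[0,0,-0.046],[0,0,-0.046]],"hand":[1,1,1]}' >/dev/null
python3 -m inch '{"delta_pos":[[0.19,-0.86,0],[0.19,-0.86,0],[0.19,-0.86,0]],"rotation":[[0,0,-0.046],[0,0,-0.046],[0,0,-0.046]],"hand":[0.6,0.6,0.6]}' >/dev/null
python3 -m inch '{"delta_pos":[[0.19,-0.87,0],[0.19,-0.87,0],[0.19,-0.87,0],[0.19,-0.87,0],[0.19,-0.87,0]],"rotation":[[0,0,0],[0,0,0],[0,0,0],[0,0,0],[0,0,0]],"hand":[0.6,0.6,0.6,0.6,0.6]}' >/dev/null
python3 - <<'E'
from h import *
tool(); im,c=snap('wrist','w4.png'); H=hsv(im); h,s,v=[H[:,:,i].astype(int) for i in range(3)]
for n,m,z in (('orange',(h>3)&(h<24)&(s>150)&(v>150),.076),('blue',(h>100)&(h<125)&(s>120)&(v>60),.036),('white',(s<40)&(v>225),.036)):
  for q in blobs(m,200)[:3]: R=rect(ray(c,q[:,0],z)); print(n,q[:,0].mean(0),np.round(R[0],1),np.round(R[1]),round(R[2],1))
E
```

```text
t 8.9 tcp mm [ 611.1 -153.7  220.7] tool y deg -33.1 width 0.0684
blue [372.51219512 355.14634146] [ 596.5 -349.6] [42. 14.] 41.9
white [357.05607477 347.79439252] [ 585.3 -334.4] [41. 21.] 41.8
```

View pics/w4.png

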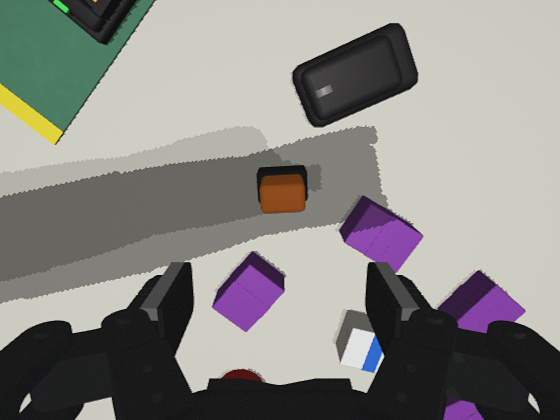

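The stamp handle is at (283,195), in shadow, squarely between the jaws. The mouse at (355,75) and the purple box at (380,233) are clear of the fingers. Measure the handle top with a shadow-tolerant threshold.

```bash
python3 - <<'E'
from h import *
im=cv2.imread('pics/w4.png')[:,:,::-1].copy(); c=imaging.get_calibration('wrist'); H=hsv(im); print(H[165:218:4,283].tolist())
h,s,v=[H[:,:,i].astype(int) for i in range(3)]
for t in(60,90,110,130):
  for q in blobs((h>3)&(h<24)&(s>150)&(v>t),200)[:1]: R=rect(ray(c,q[:,0],.076)); print(t,cv2.boundingRect(q),np.round(R[0],1),np.round(R[1],1),round(R[2],1))
E
```

```text
[[30, 12, 103], [150, 27, 19], [100, 35, 22], [12, 203, 103], [12, 203, 103], [12, 204, 130], [13, 205, 143], [12, 203, 142], [12, 200, 143], [12, 204, 140], [12, 200, 139], [12, 207, 137], [40, 6, 133], [21, 14, 130]]
60 (259, 174, 47, 39) [ 613.9 -152.6] [29.9 35.6] 60.1
90 (260, 175, 45, 38) [ 613.8 -152.8] [29.6 34.4] 57.9
110 (260, 183, 45, 30) [ 612.1 -155.7] [22.7 34.1] 60.1
130 (261, 185, 42, 26) [ 612.1 -155.4] [19.9 31.9] 59.9
```

Handle top is at (612,-155.5), 23×34 mm, which fits. Descend to TCP z 0.038, grip and lift.

```bash

python3 -m inch '{"delta_pos":[[0.01,-0.02,-0.4],[0.01,-0.02,-0.83],[0.01,-0.02,-0.83],[0.01,-0.02,-0.83]],"rotation":[[0,0,0.006],[0,0,0.006],[0,0,0.006],[0,0,0.006]],"hand":[0.6,0.6,0.6,0.6]}' >/dev/null
python3 -m inch '{"delta_pos":[[0,0,-0.4],[0,0,-0.7],[0,0,-0.9],[0,0,-1],[0,0,-1],[0,0,-1],[0,0,-1]],"rotation":[[0,0,0],[0,0,0],[0,0,0],[0,0,0],[0,0,0],[0,0,0],[0,0,0]],"hand":[0.6,0.6,0.6,0.6,0.6,0.6,0.6]}'
python3 -m inch '{"delta_pos":[[0,0,0],[0,0,0],[0,0,0],[0,0,0],[0,0,0],[0,0,0],[0,0,0]],"rotation":[[0,0,0],[0,0,0],[0,0,0],[0,0,0],[0,0,0],[0,0,0],[0,0,0]],"hand":[-1,-1,-1,-1,-1,-1,-1]}'
python3 -m inch '{"delta_pos":[[0,0,0.3],[0,0,0.7],[0,0,1],[0,0,1],[0,0,1]],"rotation":[[0,0,0],[0,0,0],[0,0,0],[0,0,0],[0,0,0]],"hand":[-1,-1,-1,-1,-1]}'
python3 -c "from h import *;tool()"
```

```text
time: 10.05
tool_pos: [0.6145, -0.1583, 0.0413]
orientation: [0.002, 0.871, 0.492, 0.002]
contact_force: [-0.6, -0.4, -0.6]
width: 0.0685
time: 10.75
tool_pos: [0.613, -0.1579, 0.0393]
orientation: [0.001, 0.871, 0.492, 0.001]
contact_force: [0.3, 0.0, 4.7]
width: 0.0357
time: 11.25
tool_pos: [0.6125, -0.1577, 0.1381]
orientation: [0.0, 0.871, 0.492, 0.0]
contact_force: [-0.0, 0.6, -1.6]
width: 0.0359
t 11.25 tcp mm [ 612.5 -157.7  138.1] tool y deg -31.1 width 0.0359
```

Stamp held (35.9 mm). Carry it to (602,208), 68 mm behind the carton, turning −42.5°.

```bash

python3 -m inch '{"delta_pos":[[-0.02,0.25,0],[-0.02,0.6,0],[-0.025,0.91,0],[-0.025,0.91,0]],"rotation":[[0,0,-0.01],[0,0,-0.025],[0,0,-0.04],[0,0,-0.04]],"hand":[-1,-1,-1,-1]}' >/dev/null
python3 -m inch '{"delta_pos":[[-0.02,0.25,0],[-0.02,0.6,0],[-0.025,0.91,0],[-0.025,0.91,0]],"rotation":[[0,0,-0.01],[0,0,-0.025],[0,0,-0.04],[0,0,-0.04]],"hand":[-1,-1,-1,-1]}' >/dev/null
python3 -m inch '{"delta_pos":[[-0.02,0.25,0],[-0.02,0.6,0],[-0.025,0.91,0],[-0.025,0.91,0]],"rotation":[[0,0,-0.01],[0,0,-0.025],[0,0,-0.038],[0,0,-0.038]],"hand":[-1,-1,-1,-1]}' >/dev/null
python3 -m inch '{"delta_pos":[[-0.02,0.25,0],[-0.02,0.6,0],[-0.03,0.92,0],[-0.03,0.92,0],[-0.03,0.92,0],[-0.03,0.92,0]],"rotation":[[0,0,0],[0,0,0],[0,0,0],[0,0,0],[0,0,0],[0,0,0]],"hand":[-1,-1,-1,-1,-1,-1]}' >/dev/null
python3 -c "
from h import *;tool();snap('wrist','w5.png')"
```

```text
t 13.05 tcp mm [601.8 205.5 137.2] tool y deg -73.6 width 0.0357
```

View pics/w5.png

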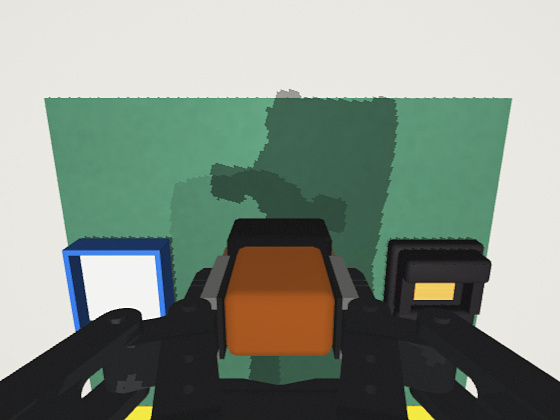

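The stamp hangs upright between the tray (left) and cradle (right). Its front faces the back edge of the mat and its position looks good. Lower, release and rise.

```bash

python3 -m inch '{"delta_pos":[[0,0.02,-0.3],[0,0.02,-0.6],[0,0.02,-0.8],[0,0.02,-0.9],[0,0.02,-0.94],[0,0.02,-0.94],[0,0.02,-0.94]],"rotation":[[0,0,0],[0,0,0],[0,0,0],[0,0,0],[0,0,0],[0,0,0],[0,0,0]],"hand":[-1,-1,-1,-1,-1,-1,-1]}'
python3 -m inch '{"delta_pos":[[0,0,0],[0,0,0],[0,0,0],[0,0,0],[0,0,0],[0,0,0.3],[0,0,0.7],[0,0,1],[0,0,1]],"rotation":[[0,0,0],[0,0,0],[0,0,0],[0,0,0],[0,0,0],[0,0,0],[0,0,0],[0,0,0],[0,0,0]],"hand":[0.2,0.2,0.2,0.4,0.4,0.4,0.4,0.4,0.4]}'
python3 -m inch '{"delta_pos":[[0,0,0.5],[0,0,0.8],[0,0,0.8],[0,0,0.8],[0,0,0.8]],"rotation":[[0,0,0],[0,0,0],[0,0,0],[0,0,0],[0,0,0]],"hand":[1,1,1,1,1]}' >/dev/null
python3 - <<'E'
from h import *
tool(); im,c=snap('wrist','w6.png'); H=hsv(im); h,s,v=[H[:,:,i].astype(int) for i in range(3)]
for t in(60,90,110,130,150):
  for q in blobs((h>3)&(h<24)&(s>150)&(v>t),200)[:1]: R=rect(ray(c,q[:,0],.079)); print(t,cv2.boundingRect(q),np.round(R[0],1),np.round(R[1],1),round(R[2],1))
E
```

```text
time: 13.8
tool_pos: [0.6031, 0.2093, 0.046]
orientation: [-0.0, 0.99, 0.143, 0.001]
contact_force: [0.0, 0.8, -0.3]
width: 0.0356
time: 14.7
tool_pos: [0.6054, 0.2102, 0.1512]
orientation: [-0.001, 0.99, 0.143, 0.006]
contact_force: [0.1, 0.1, 0.7]
width: 0.0597
t 15.2 tcp mm [601.3 209.2 222.4] tool y deg -73.6 width 0.0852
60 (256, 169, 47, 38) [607.1 212. ] [29.2 35.5] 16.4
90 (257, 169, 46, 38) [607.2 211.7] [29.2 34.9] 16.4
110 (257, 170, 46, 37) [606.8 211.6] [28.4 34.8] 16.4
130 (258, 177, 44, 30) [604.2 210.8] [23.  33.5] 16.4
150 (258, 178, 44, 29) [603.9 210.9] [21.6 33.9] 18.4
```

The stamp stands at (604,211): 71 mm behind the carton and 2.5 mm off sideways, which is good. Joint 6 is close to its limit, so I'll turn the positive way to the ribbon box, estimated at (597,-350) with its short axis at 41°.

```bash

python3 -m inch '{"delta_pos":[[0,-0.4,0],[0,-0.93,0],[0,-0.93,0]],"rotation":[[0,0,0.02],[0,0,0.04],[0,0,0.053]],"hand":[1,1,1]}' >/dev/null
python3 -m inch '{"delta_pos":[[0,-0.4,0],[0,-0.93,0],[0,-0.93,0]],"rotation":[[0,0,0.02],[0,0,0.04],[0,0,0.053]],"hand":[1,1,1]}' >/dev/null
python3 -m inch '{"delta_pos":[[0,-0.4,0],[0,-0.93,0],[0,-0.93,0]],"rotation":[[0,0,0.02],[0,0,0.04],[0,0,0.053]],"hand":[1,1,1]}' >/dev/null
python3 -m inch '{"delta_pos":[[0,-0.4,0],[0,-0.93,0],[0,-0.93,0]],"rotation":[[0,0,0.02],[0,0,0.04],[0,0,0.053]],"hand":[1,1,1]}' >/dev/null
python3 -m inch '{"delta_pos":[[0,-0.4,0],[0,-0.93,0],[0,-0.93,0]],"rotation":[[0,0,0.02],[0,0,0.04],[0,0,0.053]],"hand":[1,1,1]}' >/dev/null
python3 -m inch '{"delta_pos":[[-0.05,-0.4,0],[-0.05,-0.93,0],[-0.05,-0.93,0],[-0.05,-0.93,0],[-0.05,-0.93,0]],"rotation":[[0,0,0.02],[0,0,0.04],[0,0,0.053],[0,0,0.053],[0,0,0.053]],"hand":[1,1,1,1,1]}' >/dev/null
python3 - <<'E'
from h import *
s=tool(); print(np.round(s['joint_positions'],2)); im,c=snap('wrist','w7.png'); H=hsv(im); h,s,v=[H[:,:,i].astype(int) for i in range(3)]
for n,m,z in (('blue',(h>100)&(h<125)&(s>120)&(v>60),.036),('blue bright',(h>100)&(h<125)&(s>120)&(v>150),.036),('red',((h<4)|(h>176))&(s>150)&(v>120),.04)):
  for q in blobs(m,200)[:3]: R=rect(ray(c,q[:,0],z)); print(n,cv2.boundingRect(q),np.round(R[0],1),np.round(R[1]),round(R[2],1))
E
```

```text
t 17.25 tcp mm [ 596.5 -347.9  222.8] tool y deg 40.8 width 0.0857
[-0.63  0.52  0.65  1.71  0.    0.23]
blue (253, 179, 49, 16) [ 596.8 -349.7] [43. 13.] 42.1
red (106, 11, 68, 74) [ 440.  -335.4] [53. 54.] 33.8
```

View pics/w7.png

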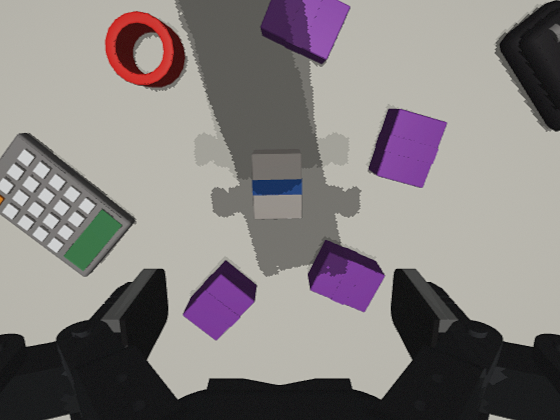

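Wrist view: the white box with the blue band is at (277,186), centred and square between the jaws. It measures (597,-350), in agreement with the top view. Purple boxes (220,300) and (345,275) are clear of the jaw paths. Grip it.

```bash

python3 -m inch '{"delta_pos":[[0,-0.02,-0.4],[0,-0.02,-0.9],[0,-0.02,-1],[0,-0.02,-1]],"rotation":[[0,0,0.002],[0,0,0.002],[0,0,0.002],[0,0,0.002]],"hand":[0.7,0.7,0.7,0.7]}' >/dev/null
python3 -m inch '{"delta_pos":[[0,0,-0.4],[0,0,-0.7],[0,0,-0.9],[0,0,-0.97],[0,0,-0.97],[0,0,-0.97]],"rotation":[[0,0,0],[0,0,0],[0,0,0],[0,0,0],[0,0,0],[0,0,0]],"hand":[0.7,0.7,0.7,0.7,0.7,0.7]}' >/dev/null
python3 -m inch '{"delta_pos":[[0,0,-0.12],[0,0,-0.12],[0,0,-0.12],[0,0,-0.12],[0,0,-0.12],[0,0,-0.12],[0,0,-0.12],[0,0,-0.12]],"rotation":[[0,0,0],[0,0,0],[0,0,0],[0,0,0],[0,0,0],[0,0,0],[0,0,0],[0,0,0]],"hand":[0.7,-1,-1,-1,-1,-1,-1,-1]}'
python3 -m inch '{"delta_pos":[[0,0,0.3],[0,0,0.7],[0,0,1],[0,0,1],[0,0,1]],"rotation":[[0,0,0],[0,0,0],[0,0,0],[0,0,0],[0,0,0]],"hand":[-1,-1,-1,-1,-1]}'
python3 -m inch '{"delta_pos":[[0,0,0.3],[0,0,0.5],[0,0,0.5],[0,0,0.5]],"rotation":[[0,0,0],[0,0,0],[0,0,0],[0,0,0]],"hand":[-1,-1,-1,-1]}' >/dev/null
python3 -c "from h import *;tool()"
```

```text
time: 19.1
tool_pos: [0.5968, -0.3506, 0.0152]
orientation: [-0.0, 0.41, 0.912, -0.0]
contact_force: [0.2, -0.1, -0.2]
width: 0.0434
time: 19.6
tool_pos: [0.5976, -0.3511, 0.1165]
orientation: [0.001, 0.41, 0.912, -0.0]
contact_force: [-0.2, 0.8, -1.3]
width: 0.0433
t 20.0 tcp mm [ 596.5 -350.3  163.3] tool y deg 41.6 width 0.0433
```

Box held (43.4 mm). Carry it over the carton at (537,188.5), turning −25°.

```bash

python3 -m inch '{"delta_pos":[[-0.03,0.25,0],[-0.07,0.6,0],[-0.1,0.9,0]],"rotation":[[0,0,-0.004],[0,0,-0.009],[0,0,-0.014]],"hand":[-1,-1,-1]}' >/dev/null
python3 -m inch '{"delta_pos":[[-0.05,0.4,0],[-0.1,0.8,0],[-0.1,0.9,0]],"rotation":[[0,0,-0.004],[0,0,-0.009],[0,0,-0.014]],"hand":[-1,-1,-1]}' >/dev/null
python3 -m inch '{"delta_pos":[[-0.05,0.4,0],[-0.1,0.8,0],[-0.1,0.9,0]],"rotation":[[0,0,-0.004],[0,0,-0.009],[0,0,-0.014]],"hand":[-1,-1,-1]}' >/dev/null
python3 -m inch '{"delta_pos":[[-0.05,0.4,0],[-0.1,0.8,0],[-0.1,0.9,0]],"rotation":[[0,0,-0.004],[0,0,-0.009],[0,0,-0.014]],"hand":[-1,-1,-1]}' >/dev/null
python3 -m inch '{"delta_pos":[[-0.05,0.4,0],[-0.1,0.8,0],[-0.1,0.9,0]],"rotation":[[0,0,-0.004],[0,0,-0.009],[0,0,-0.014]],"hand":[-1,-1,-1]}' >/dev/null
python3 -m inch '{"delta_pos":[[-0.05,0.3,0],[-0.09,0.6,0],[-0.1,0.8,0],[-0.1,0.89,0],[-0.1,0.89,0],[-0.1,0.89,0],[-0.1,0.89,0]],"rotation":[[0,0,0],[0,0,0],[0,0,0],[0,0,0],[0,0,0],[0,0,0],[0,0,0]],"hand":[-1,-1,-1,-1,-1,-1,-1]}'
python3 -c "
from h import *;tool();snap('wrist','w8.png')"
```

```text
time: 22.2
tool_pos: [0.5369, 0.1872, 0.1648]
orientation: [-0.0, 0.599, 0.8, -0.001]
contact_force: [-0.2, -0.1, -1.4]
width: 0.0434
t 22.2 tcp mm [536.9 187.2 164.8] tool y deg 16.3 width 0.0434
```

View pics/w8.png

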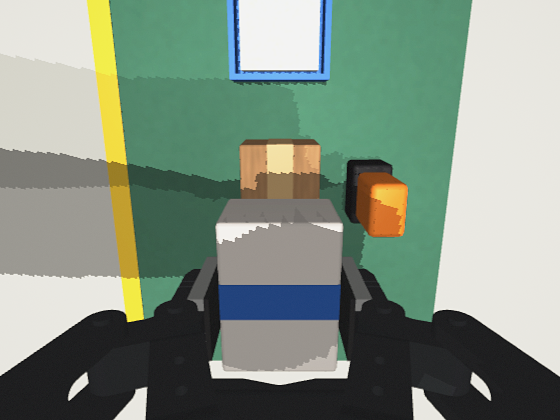

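The box is aligned above the carton, with the carton stripe at (280,170) and the stamp at (380,200) clear on the right. Lower it, release with a small opening and rise.

```bash

python3 -m inch '{"delta_pos":[[0,0.01,-0.3],[0,0.01,-0.6],[0,0.01,-0.8],[0,0.01,-0.92],[0,0.01,-0.98],[0,0.01,-1],[0,0.01,-1],[0,0.01,-1]],"rotation":[[0,0,0],[0,0,0],[0,0,0],[0,0,0],[0,0,0],[0,0,0],[0,0,0],[0,0,0]],"hand":[-1,-1,-1,-1,-1,-1,-1,-1]}'
python3 -m inch '{"delta_pos":[[0,0,0],[0,0,0],[0,0,0],[0,0,0],[0,0,0],[0,0,0.2],[0,0,0.5],[0,0,1],[0,0,1]],"rotation":[[0,0,0],[0,0,0],[0,0,0],[0,0,0],[0,0,0],[0,0,0],[0,0,0],[0,0,0],[0,0,0]],"hand":[0.3,0.3,0.3,0.3,0.3,0.3,0.3,0.3,0.3]}'
python3 -m inch '{"delta_pos":[[0,0,0.5],[0,0,0.6],[0,0,0.6],[0,0,0.6],[0,0,0.6]],"rotation":[[0,0,0],[0,0,0],[0,0,0],[0,0,0],[0,0,0]],"hand":[1,1,1,1,1]}' >/dev/null
python3 - <<'E'
from h import *
tool(); im,c=snap('wrist','w9.png'); H=hsv(im); h,s,v=[H[:,:,i].astype(int) for i in range(3)]
for n,m,z in (('blue',(h>100)&(h<125)&(s>120)&(v>60),.084),('carton',(h>3)&(h<24)&(s>60)&(v>50),.048)):
  for q in blobs(m,200)[:3]: R=rect(ray(c,q[:,0],z)); print(n,cv2.boundingRect(q),np.round(R[0],1),np.round(R[1]),round(R[2],1))
E
```

```text
time: 23.05
tool_pos: [0.538, 0.1896, 0.0668]
orientation: [0.001, 0.599, 0.801, 0.001]
contact_force: [-0.0, 0.0, -1.2]
width: 0.0432
time: 23.95
tool_pos: [0.5412, 0.1904, 0.1737]
orientation: [0.005, 0.599, 0.801, 0.005]
contact_force: [0.4, 0.2, 0.4]
width: 0.0555
t 24.45 tcp mm [536.6 189.3 223.9] tool y deg 16.4 width 0.0855
blue (236, 0, 87, 88) [506.4 293.6] [58. 55.] 16.4
blue (254, 189, 56, 17) [538.6 190.4] [42. 13.] 16.4
carton (342, 163, 41, 52) [605.5 208.5] [34. 45.] 16.6
carton (133, 154, 27, 102) [431.1 140.8] [15. 91.] 16.4
carton (247, 136, 66, 100) [537.2 189.9] [55. 87.] 16.5
```

View pics/w9.png

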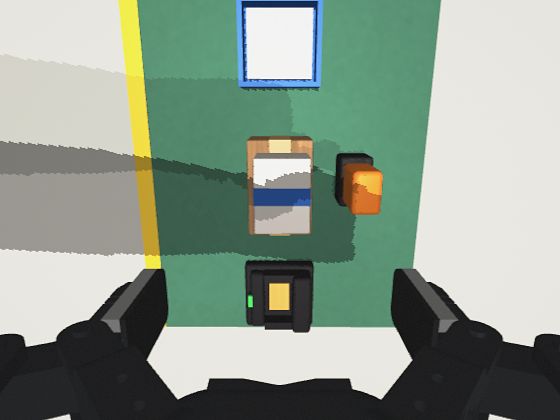

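The ribbon box sits centred on the carton, its band at (538.6,190.4) against the carton's (537,189). The stamp stands behind it. Next the tape at (439,-335), turning +90° on the way so that the jaws run along mat y at placing.

```bash

python3 -m inch '{"delta_pos":[[-0.08,-0.44,0],[-0.16,-0.87,0],[-0.16,-0.87,0]],"rotation":[[0,0,0.02],[0,0,0.042],[0,0,0.042]],"hand":[1,1,1]}' >/dev/null
python3 -m inch '{"delta_pos":[[-0.08,-0.44,0],[-0.16,-0.87,0],[-0.16,-0.87,0]],"rotation":[[0,0,0.02],[0,0,0.042],[0,0,0.042]],"hand":[1,1,1]}' >/dev/null
python3 -m inch '{"delta_pos":[[-0.08,-0.44,0],[-0.16,-0.87,0],[-0.16,-0.87,0]],"rotation":[[0,0,0.02],[0,0,0.042],[0,0,0.042]],"hand":[1,1,1]}' >/dev/null
python3 -m inch '{"delta_pos":[[-0.08,-0.44,0],[-0.16,-0.87,0],[-0.16,-0.87,0]],"rotation":[[0,0,0.02],[0,0,0.042],[0,0,0.042]],"hand":[1,1,1]}' >/dev/null
python3 -m inch '{"delta_pos":[[-0.08,-0.44,0],[-0.16,-0.87,0],[-0.16,-0.87,0]],"rotation":[[0,0,0.02],[0,0,0.042],[0,0,0.042]],"hand":[1,1,1]}' >/dev/null
python3 -m inch '{"delta_pos":[[-0.08,-0.44,0],[-0.16,-0.9,0],[-0.18,-0.9,0],[-0.18,-0.9,0],[-0.18,-0.9,0]],"rotation":[[0,0,0.02],[0,0,0.04],[0,0,0.04],[0,0,0.04],[0,0,0.04]],"hand":[1,1,1,1,1]}' >/dev/null
python3 - <<'E'
from h import *
s=tool(); print(np.round(s['joint_positions'],2)); im,c=snap('wrist','w10.png'); H=hsv(im); h,s,v=[H[:,:,i].astype(int) for i in range(3)]
for t in(60,120,150):
  for q in blobs(((h<4)|(h>176))&(s>150)&(v>t),200)[:1]: R=rect(ray(c,q[:,0],.04)); print(t,cv2.boundingRect(q),np.round(R[0],1),np.round(R[1]),round(R[2],1))
E
```

```text
t 26.5 tcp mm [ 439.7 -333.8  225.1] tool y deg 106.4 width 0.0852
[-0.77  0.12  0.16  1.62  0.   -1.06]
60 (245, 146, 62, 65) [ 436.6 -336.6] [55. 55.] 61.8
120 (246, 182, 49, 29) [ 456.7 -338.3] [46. 15.] 81.5
```

View pics/w10.png

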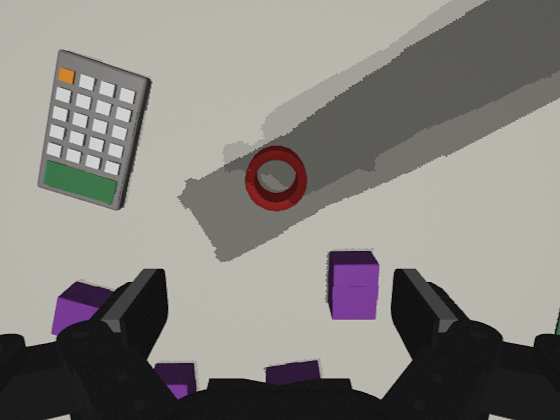

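Tape at (276,178) in the wrist view, measuring (438,-336) with a 55 mm diameter, which fits. The calculator and purple boxes are clear. Descend, grip and lift.

```bash

python3 -m inch '{"delta_pos":[[-0.02,-0.02,-0.4],[-0.02,-0.02,-0.9],[-0.02,-0.02,-1],[-0.02,-0.02,-1]],"rotation":[[0,0,0],[0,0,0],[0,0,0],[0,0,0]],"hand":[1,1,1,1]}' >/dev/null
python3 -m inch '{"delta_pos":[[0,0,-0.4],[0,0,-0.7],[0,0,-0.9],[0,0,-0.97],[0,0,-0.97],[0,0,-0.97]],"rotation":[[0,0,0],[0,0,0],[0,0,0],[0,0,0],[0,0,0],[0,0,0]],"hand":[1,1,1,1,1,1]}' 
python3 -m inch '{"delta_pos":[[0,0,-0.14],[0,0,-0.14],[0,0,-0.14],[0,0,-0.14],[0,0,-0.14],[0,0,-0.14],[0,0,-0.14],[0,0,-0.14]],"rotation":[[0,0,0],[0,0,0],[0,0,0],[0,0,0],[0,0,0],[0,0,0],[0,0,0],[0,0,0]],"hand":[1,-1,-1,-1,-1,-1,-1,-1]}'
python3 -m inch '{"delta_pos":[[0,0,0.3],[0,0,0.7],[0,0,1],[0,0,1],[0,0,1]],"rotation":[[0,0,0],[0,0,0],[0,0,0],[0,0,0],[0,0,0]],"hand":[-1,-1,-1,-1,-1]}'
python3 -c "from h import *;tool()"
```

```text
time: 27.55
tool_pos: [0.4388, -0.3392, 0.0315]
orientation: [0.002, -0.143, 0.99, -0.002]
contact_force: [0.7, 0.5, 0.5]
width: 0.0854
time: 28.35
tool_pos: [0.4369, -0.3377, 0.0144]
orientation: [0.0, -0.143, 0.99, -0.0]
contact_force: [-0.9, -0.0, 0.4]
width: 0.0543
time: 28.85
tool_pos: [0.4374, -0.3381, 0.1151]
orientation: [0.001, -0.143, 0.99, -0.001]
contact_force: [-0.3, 0.2, -2.1]
width: 0.0542
t 28.85 tcp mm [ 437.4 -338.1  115.1] tool y deg 106.4 width 0.0542
```

Held. Carry it to (485,48), 88 mm in front of the cradle.

```bash

python3 -m inch '{"delta_pos":[[0.03,0.25,0],[0.07,0.6,0],[0.12,0.965,0]],"rotation":[[0,0,0],[0,0,0],[0,0,0]],"hand":[-1,-1,-1]}' >/dev/null
python3 -m inch '{"delta_pos":[[0.05,0.4,0],[0.1,0.8,0],[0.12,0.965,0]],"rotation":[[0,0,0],[0,0,0],[0,0,0]],"hand":[-1,-1,-1]}' >/dev/null
python3 -m inch '{"delta_pos":[[0.05,0.4,0],[0.1,0.8,0],[0.12,0.965,0]],"rotation":[[0,0,0],[0,0,0],[0,0,0]],"hand":[-1,-1,-1]}' >/dev/null
python3 -m inch '{"delta_pos":[[0.05,0.3,0],[0.09,0.6,0],[0.1,0.8,0],[0.12,0.96,0],[0.12,0.96,0],[0.12,0.96,0],[0.12,0.96,0]],"rotation":[[0,0,0],[0,0,0],[0,0,0],[0,0,0],[0,0,0],[0,0,0],[0,0,0]],"hand":[-1,-1,-1,-1,-1,-1,-1]}'
python3 -c "
from h import *;tool();snap('wrist','w11.png')"
```

```text
time: 30.45
tool_pos: [0.4841, 0.0472, 0.1132]
orientation: [-0.001, -0.143, 0.99, -0.0]
contact_force: [0.9, 0.2, -1.2]
width: 0.0541
t 30.45 tcp mm [484.1  47.2 113.2] tool y deg 106.4 width 0.0541
```

View pics/w11.png

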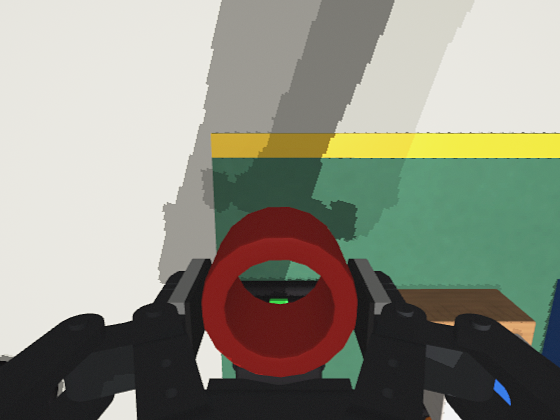

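The cradle's green light (279,300) shows through the tape hole in line with the roll's centre. Lower, release and rise.

```bash

python3 -m inch '{"delta_pos":[[0,0.01,-0.3],[0,0.01,-0.6],[0,0.01,-0.8],[0,0.01,-0.9],[0,0.01,-0.945],[0,0.01,-0.945],[0,0.01,-0.945]],"rotation":[[0,0,0],[0,0,0],[0,0,0],[0,0,0],[0,0,0],[0,0,0],[0,0,0]],"hand":[-1,-1,-1,-1,-1,-1,-1]}'
python3 -m inch '{"delta_pos":[[0,0,0],[0,0,0],[0,0,0],[0,0,0],[0,0,0],[0,0,0.3],[0,0,0.7],[0,0,1],[0,0,1]],"rotation":[[0,0,0],[0,0,0],[0,0,0],[0,0,0],[0,0,0],[0,0,0],[0,0,0],[0,0,0],[0,0,0]],"hand":[0.6,0.6,0.6,0.6,0.6,0.6,0.6,0.6,0.6]}'
python3 -m inch '{"delta_pos":[[0,0,0.5],[0,0,1],[0,0,1],[0,0,1],[0,0,1]],"rotation":[[0,0,0],[0,0,0],[0,0,0],[0,0,0],[0,0,0]],"hand":[0.8,0.8,0.8,0.8,0.8]}' >/dev/null
python3 - <<'E'
from h import *
tool(); im,c=snap('wrist','w12.png'); H=hsv(im); h,s,v=[H[:,:,i].astype(int) for i in range(3)]
for n,m,z in (('red',((h<4)|(h>176))&(s>150)&(v>60),.043),('green light',(h>50)&(h<70)&(s>170)&(v>150),.02),('yellow',(h>20)&(h<34)&(s>160),.003)):
  for q in blobs(m,15)[:2]: R=rect(ray(c,q[:,0],z)); print(n,cv2.boundingRect(q),np.round(R[0],1),np.round(R[1]),round(R[2],1))
E
```

```text
time: 31.2
tool_pos: [0.486, 0.0486, 0.0211]
orientation: [0.001, -0.143, 0.99, -0.0]
contact_force: [0.1, 0.9, -0.8]
width: 0.0544
time: 32.1
tool_pos: [0.4887, 0.0488, 0.1255]
orientation: [0.005, -0.143, 0.99, -0.001]
contact_force: [0.4, 0.4, -0.0]
width: 0.0683
t 32.6 tcp mm [484.3  48.9 218.3] tool y deg 106.4 width 0.0769
red (247, 154, 64, 67) [485.9  48.7] [57. 54.] 43.6
yellow (229, 125, 331, 17) [413.2 141.5] [ 15. 308.] 16.4
```

View pics/w12.png

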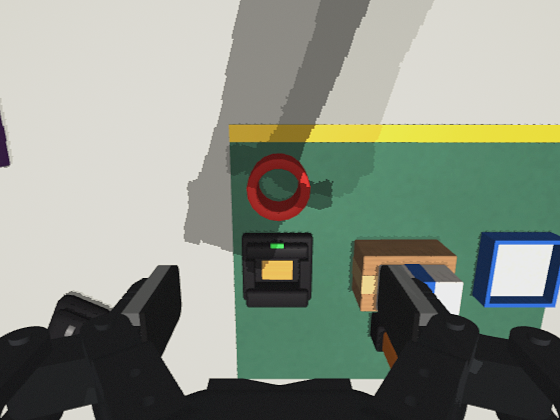

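The tape lies flat at (278,187), 87 mm in front of the cradle and about 0 mm sideways. Move the arm clear and take a final top view.

```bash

python3 -m inch '{"delta_pos":[[-0.5,-0.4,0.3],[-1,-1,0.5],[-1,-1,0.5],[-1,-1,0.5]],"rotation":[[0,0,0],[0,0,0],[0,0,0],[0,0,0]],"hand":[1,1,1,1]}' >/dev/null
python3 -m inch '{"delta_pos":[[-0.2,-0.5,0],[-0.3,-1,0],[-0.3,-1,0],[-0.3,-1,0],[-0.3,-1,0],[-0.3,-1,0]],"rotation":[[0,0,0],[0,0,0],[0,0,0],[0,0,0],[0,0,0],[0,0,0]],"hand":[1,1,1,1,1,1]}' | head -2
python3 - <<'E'
from h import *
tool(); im,c=snap('top','top2.png'); si,_=snap('side','side2.png')
H=hsv(im); h,s,v=[H[:,:,i].astype(int) for i in range(3)]
a=np.radians(16.4); M=np.array([[np.cos(a),np.sin(a)],[-np.sin(a),np.cos(a)]])
for n,m,z in (('mat',((h>20)&(h<95)&(s>110)),.003),('red',((h<4)|(h>176))&(s>150)&(v>60),.043),('blue',(h>105)&(h<125)&(s>130)&(v>60),.084),('orange',(h>3)&(h<24)&(s>150)&(v>70),.079)):
  for q in blobs(m,20)[:2]: R=rect(ray(c,q[:,0],z)); print(n,cv2.boundingRect(q),np.round(R[0],1),np.round(R[1]),round(R[2],1),'mat frame',np.round(M@(np.array(R[0])-[535.5,188]),1))
old=cv2.imread('pics/top1.png').astype(int); 
for n,(x,y,w,hh) in dict(mouse=(318,136,30,42),bottle=(80,228,58,32),calc=(454,224,38,54)).items(): print(n,'mean diff',np.abs(old[y:y+hh,x:x+w]-im[y:y+hh,x:x+w,::-1]).mean().round(1))
b=np.vstack([cv2.resize(im[120:300,60:510],(750,300)),cv2.resize(si[130:370,170:410],(300,300))[:, :] if 0 else cv2.resize(si[150:360,150:420],(750,300))]); cv2.imwrite('pics/final.png',b[:,:,::-1])
E
```

```text
time: 33.65
tool_pos: [0.3552, -0.1498, 0.2693]
t 33.65 tcp mm [ 355.2 -149.8  269.3] tool y deg 106.6 width 0.0848
mat (166, 158, 131, 120) [535.4 188.6] [278. 330.] 16.4 mat frame [0.1 0.6]
mat (462, 230, 23, 9) [ 496.3 -519. ] [63. 22.] 87.8 mat frame [-237.2 -667.2]
red (267, 225, 19, 19) [487.4  49.8] [51. 51.] 0.8 mat frame [ -85.2 -118.9]
blue (175, 213, 29, 30) [501.5 287.4] [67. 67.] 16.7 mat frame [ -4.5 104.9]
blue (221, 207, 9, 17) [537.6 189.9] [45. 13.] 16.4 mat frame [2.6 1.3]
orange (212, 187, 14, 11) [601.  209.8] [25. 35.] 19.1 mat frame [69.   2.5]
mouse mean diff 6.6
bottle mean diff 6.2
calc mean diff 6.1
```

View pics/final.png

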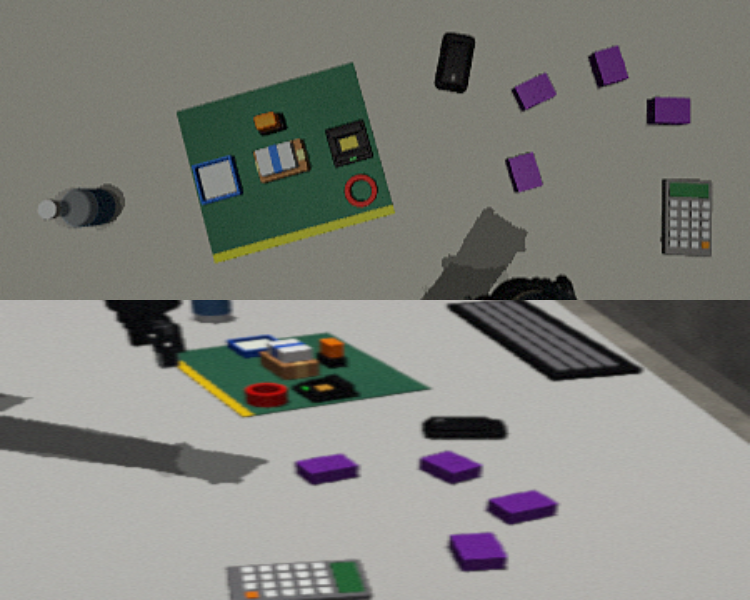

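Both final views show the stack upright in the middle, with the stamp behind it and the tape flat in front of the cradle. The mouse, bottle, calculator and purple boxes have not moved, and the arm is clear. Handing in.

```bash
python3 -c "
from h import *
print(r.sign_off())"
```

```text
the job is handed in; nothing more can be done
None
```

The packing station is set out and handed in at about 34 s on the robot clock; no verdict was reported. I placed the carton, stamp, white ribbon box and red tape roll in that order, one grasp each, with no retries.

My last checks, given as offsets from the mat centre in the mat's own axes (x is behind, y is towards the tray):

| Item | Measured | Target or limit |
|---|---|---|
| Carton | about (1–2, 1) mm, square within 0.2° | within 15 mm, 0.2 rad |
| Ribbon box | about 1–2 mm from the carton centre | within 12 mm |
| Stamp | about 67–71 mm behind the carton, 1–3 mm sideways | 50–100 mm, within 20 mm |
| Tape | 85–87 mm in front of the cradle centre, about 1 mm sideways | 68–113 mm, within 15 mm |

- **Upright and released:** Everything looked upright in the last two views, with the gripper open and clear. I did not measure tilt or residual speed directly.
- **Bystanders:** The mouse, bottle and calculator showed only noise-level change from the first top view. The purple boxes were never touched.
- **Disagreements:** The top and wrist views differed by about 1–3 mm, most for the stamp and tape. One move call was refused for an out-of-range shift and had no effect.

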